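# Snap the desoldering pump into its spring clips

### The arm

A 6-joint arm with a two-finger parallel gripper is mounted at the origin on the work surface. World frame = base frame: x ahead of the robot, y to its left, z up, the work surface at z = 0. Lengths are in m, angles in rad, forces in N, time in s.
With the tool pointing down it reaches from about 0.375 to 0.975 m from the base axis. Payload 3.8 kg.
Tool frame: the origin (TCP) lies at the very end of the fingers, on their centre line; the grasp point (between the pads) lies 19 mm behind it; z points along the fingers, y is the direction in which the jaws open and shut (so a half turn about z gives the same grasp; the last joint's range is limited). The gripper opens to 85 mm and grips with 20 to 120 N. Pads are 22 mm wide; open, the fingers measure 114 mm over their backs; the gripper's body (76 mm by 85 mm) begins 54 mm behind the grasp point. The pads swing forward as they close: fully open they stand 13 mm farther back than shut.
Start: joints at [-1.383, 0.264, 1.604, -0, 1.274, -0.037], TCP at [0.15, -0.658, 0.231] pointing down, gripper open.
Joint ranges: [-2.63, 2.63], [-0.94, 2.18], [0.31, 2.57], [-1.31, 4.45], [0, 2.66], [-2.55, 2.55]. Speed limits (rad/s): [2.57, 2.57, 3.14, 3.14, 3.14, 3.14].

### API

Orientations are given as a rotation vector (axis times angle).
In Python, from workcell import status, read_camera, camera_info, order gives the robot as it stands.
- The arm moves only by the tool move_arm, never from a script. Its argument "deltas" is a list of rows, each a list of 3 entries, a list of its own where there are three numbers: the turn, a rotation vector about the world's x, y, z as a fraction of full scale, then the shift along the world's x, y, z as a fraction of full scale, then the closure, from -1 (fully open) to 1 (shut), so that 0 is half open. A call has 1 to 20 rows; each row is the pose to reach, as a shift and turn from the pose commanded when the call began; what a row does not reach only later rows make up. Full scale, the value 1, is 0.1 m for a shift and pi/2 rad for a turn. A row lasts 1/8 s, in which the tool goes at most 62.5 mm and 10.7 degrees, less where a joint would pass 70% of its speed; a pose out of reach is approached as far as the arm can. A call with a number of a shift or a turn outside -1 to 1 is refused whole. A call with a gripper value outside its range is refused whole. The fingers move at their own pace and stop on an object; "grip_force" is the grip in N (left out, the last holds). Time passes only in rows, so rows that repeat a pose let the fingers close. It gives the time, the measured TCP pose, the force and the opening at its end, in the units of the state.
- status.read_state(): the state, without advancing time (a new reading comes with each control period).
- read_camera(name): name is "scene" or "side" or "wrist"; returns (picture, depth): 480x640x3 uint8, red, green, blue; 480x640 float32, m along the optical axis (not along the pixel's ray), 0 where there is no reading.
- camera_info(name): a dict with "K" (3x3 intrinsics, pixels), "R" (3x3) and "t" (3): a world point X has camera coordinates R X + t. Camera axes: x right, y down, z forward; pixel columns grow to the right and rows downward; lengths in m; the calibration is good to about 2 mm. A picture is of the moment at which its call begins: read the wrist's pose just before it. camera_info takes no time and is no camera call; for the wrist camera it gives the pose at the moment of the call.
- order.finish_job(): hands the job in, once; it reports no verdict.
The state is a dict: "time": time; "q": joint angles; "joint_vel": joint speeds; "joint_torque": joint torques, N m; "tool_pos": TCP position; "tcp_rot": TCP orientation; "wrist_force": force on the tool from outside, world axes, zero at the start; "torque": the same for the moment, N m; "width": opening from 0.0 (shut) to 1.0 (fully open).
Only numpy, scipy, OpenCV 4.12 (cv2) and the standard library are available. Lean on these libraries where they do the work, as an engineer would, in place of code of your own. Each camera call takes 0.05 s, during which the arm holds its last target. There are 200 camera calls.

### The job

The washer is about to spin, so put the loose grey desoldering pump away: lay it across the open mouths of the empty pair of large spring clips, let go, and then press it down from above until both clips have snapped over its barrel and it sits fully home. Ease off once it has clicked home rather than ramming it, and leave the other things on the mat where they are.

Things in the scene. Friction and masses are not known exactly. Their poses are not given: they have to be found in the camera images.
- pump_mid (a point): Middle of the loose desoldering pump, on its axis; x axis along the barrel towards the nose. Grey round barrel 20 mm in diameter, 120 mm long between two black hexagonal collars 24 mm across flats; 219 mm overall (109 mm to the nose tip); about 70 g, balances near here. It lies on its collars' flats on the 3 mm mat: axis 15 mm above the table, barrel's underside 2 mm above the mat.
- pump_front (a point): Point on the barrel's axis 38 mm from the middle towards the nose: beyond the 16 mm long front collar a cone tapers to a thin white tip.
- pump_rear (a point): Point on the barrel's axis 38 mm from the middle towards the plunger: beyond the 18 mm long rear collar a thin steel rod ends in a 20 mm black knob.
- clip_strip: Fixed flat dark strip on the mat, 112 mm (its x) by 32 mm by 6 mm thick, with the two large, empty, bright spring clips that fit the pump's barrel, centred 38 mm either side of its middle along x. Each is 12 mm wide along x, so 64 mm lies clear between them. Origin: middle of the underside, z up. The pump may point either way and lie up to 15 mm off the middle along x.
- clip_a (a point): Between the lips of the clip at +x, 29 mm above the strip's underside. A clip is two sprung arms that curve round the barrel to rolled lips 14 mm apart, then flare out and up at 45 degrees to a mouth about 28 mm wide; the flares' rims are 37 mm above the strip's underside, 5 mm higher than the top of a seated barrel.
- clip_b (a point): The same point of the like clip at -x.
- clip_mouth (a point): Mid-way between the clips, 37 mm above the strip's underside: where the barrel's axis lies when it rests in both mouths, not yet snapped in (its top then 47 mm above the underside). From there each clip takes about 5 to 8 N down, rising over the first 6 to 8 mm, to spread its lips; then the resistance drops sharply and the barrel goes home. Let go before the drop, it stays wedged half-way.
- clip_seat (a point): Mid-way between the clips, 22 mm above the strip's underside: where the seated barrel's axis lies (top 32 mm), on rigid black rests under the clips. As the flares stand higher, press on the barrel in the gap between the clips: in the middle for both at once, or up to 18 mm either side of it to snap mostly one clip, then the other.
- clip_rests: The two rigid black rests, one under each clip, 14 by 16 mm and 6 mm high, on which the snapped-in barrel sits (their tops 12 mm above the strip's underside); same origin and axes as clip_strip. Pressing on after the snap bears on them.
- probe_strip: Bystander, fixed: a like strip, 112 by 26 by 6 mm, with small clips (for 8 mm) that already hold a thin steel probe along its x axis, 145 mm long, top 22 mm above the origin, which is at the middle of the underside.
- iron_stand: Bystander, fixed: soldering iron in its spring holder on a 85 by 115 mm base, the black handle slanting up to 190 mm high towards its +y; origin at the middle of the base's underside.
- magnifier: Bystander, loose: round glass magnifier, lens rim 90 mm in diameter and 9 mm high, black handle to 140 mm along its -x; origin under the lens's centre.
- tray_set: Bystander, loose: stack of three clear acrylic trays, 84 (x) by 116 (y) by 78 mm high; origin under its centre.
- spool: Bystander, loose: spool of solder standing upright, 54 mm in diameter, 40 mm high; origin under its centre.
- flux_jar: Bystander, loose: small amber jar with a black cap, 38 mm in diameter, 34 mm high; origin under its centre.
- tip_cleaner: Bystander, loose: dark steel pot with brass wool, 62 mm in diameter, 42 mm high; origin under its centre.
- tweezers: Bystander, loose: steel tweezers lying flat, 124 mm along x, 10 mm wide, 6 mm high; origin under the middle.
- circuit_board: Bystander, loose: small green circuit board, 60 by 45 mm, up to 13 mm high; origin under its centre.
There are look-alikes about, which are no part of the job. Leave any orange look-alike of the part that bears pump_mid alone.

How it is judged:
By the outcome, as a careful person would: the job done as asked, in the order asked, and still so for the second after the job is handed in, with the robot touching nothing.
It also fails if it takes over 72 s, if anything falls off the work surface, if the arm or the gripper's body presses on something with over 40 N, if the wrist force passes 120 N, or if a joint passes its speed limit or range.

## Working session

There is one attempt and no reset: what is moved stays moved. The work goes in short steps, Python scripts to look and compute and a tool call to move; the robot and the scene stay as the last step left them, time stands still between calls to the robot, and variables do not carry over. Pictures are saved under pics/ and viewed, about 8 in all and at most 12, crops included, and the job is handed in when it is done.

Besides the shell and the picture viewer there is one more tool, called after "Call:" by a JSON object that holds its "op" and its "data". move_arm: Moves the arm, as the interface text tells. Its arguments: {"type":"object","properties":{"deltas":{"type":"array","items":{"type":"array"}},"grip_force":{"type":"number"}},"required":["deltas"]}

```bash
mkdir -p pics; ls; cat > h.py <<'E'
import numpy as np,cv2
from workcell import status, read_camera, camera_info, order
def snap(n,f=None):
    i=camera_info(n); p,d=read_camera(n)
    if f: cv2.imwrite('pics/'+f,p[:,:,::-1]); np.savez('pics/'+f[:-4],p=p,d=d,**{k:np.array(i[k]) for k in 'KRt'})
    return p,d,i
def ray(i,u,v,z):
    K,R,t=[np.array(i[k]) for k in 'KRt']
    r=R.T@np.linalg.solve(K,[u,v,1]); c=-R.T@t
    return c+r*(z-c[2])/r[2]
def cloud(d,i):
    K,R,t=[np.array(i[k]) for k in 'KRt']
    v,u=np.mgrid[:480,:640]
    c=np.stack([u,v,np.ones_like(u)],-1)@np.linalg.inv(K).T*d[...,None]
    return (c-t)@R
E
python3 - <<'E'
from h import *
for n in ('scene','side','wrist'): snap(n,n+'1.png')
s=status.read_state(); print(s)
for n in ('scene','side','wrist'):
    i=camera_info(n); print(n,i['K'][0][0],-np.array(i['R']).T@i['t'])
E
```

```text
pics
{'time': 0.15, 'q': array([-1.38291040e+00,  2.64584272e-01,  1.60508100e+00, -2.88291252e-05,
        1.27371435e+00, -3.68971688e-02]), 'joint_vel': array([-0.00094103, -0.00151228, -0.00423283, -0.00095664, -0.00081007,
       -0.00052382]), 'joint_torque': array([ 3.44462551e-04, -5.15906918e+01, -3.67959809e+01, -8.83828716e-05,
        7.98164372e-03,  1.81031987e-05]), 'tool_pos': array([ 0.15033609, -0.6574491 ,  0.23023405]), 'tcp_rot': array([-3.12000139e+00, -3.52159161e-01,  2.54729327e-04]), 'wrist_force': array([-0.70275275, -1.03809777, -0.49855361]), 'torque': array([ 0.02499425,  0.07711596, -0.0019783 ]), 'width': 0.9969089716133324}
scene 516.5368159114938 [1.22720103 0.08424823 1.02534392]
side 472.4747202525444 [0.48260316 0.66072122 0.68737292]
wrist 355.8655337900441 [ 0.22750818 -0.64077073  0.37295204]
```

View pics/scene1.png

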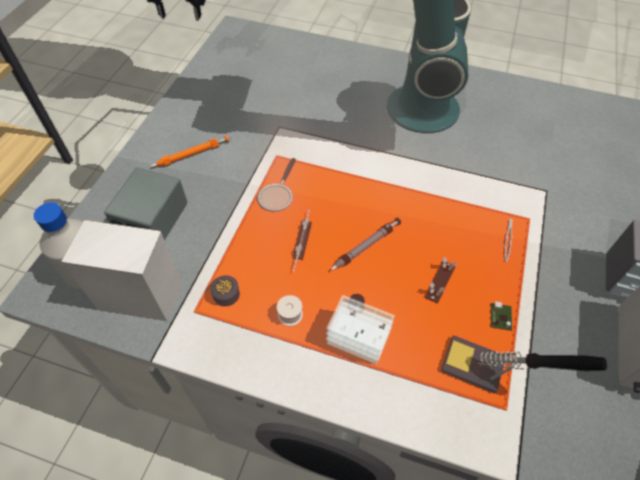

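View pics/side1.png

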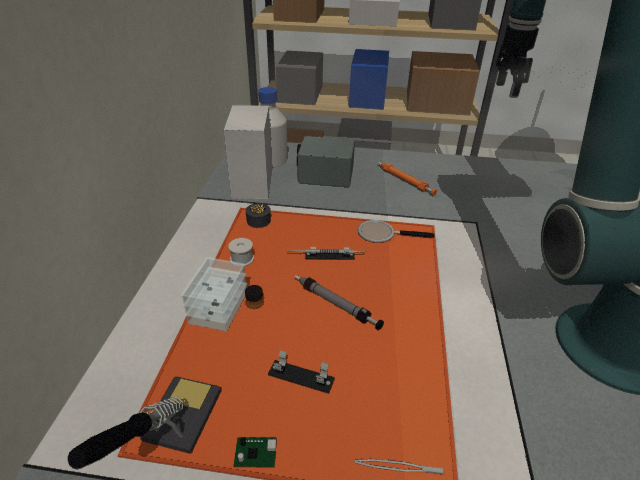

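Scene view: the pump runs from its knob at (398,221) to its nose at (331,270), and the empty strip is around (440,280). In the side view the pump spans (380,324) to (297,278), and the strip is around (302,376) with its clips at (281,360) and (323,374).

```bash
python3 - <<'E'
from h import *
for n,seeds in (('scene',{'pump':(365,246),'strip':(440,283)}),('side',{'pump':(335,300),'strip':(302,377)})):
    f=np.load(f'pics/{n}1.npz'); p,d=f['p'],f['d']
    hsv=cv2.cvtColor(p,cv2.COLOR_RGB2HSV)
    m=((hsv[...,1]<150)).astype(np.uint8)
    nl,L,st,_=cv2.connectedComponentsWithStats(m)
    P=cloud(d,f)
    for k,(u,v) in seeds.items():
        w=L[v-6:v+7,u-6:u+7]; w=w[w>0]; l=np.bincount(w).argmax(); M=(L==l)
        print(n,k,st[l])
        pts=P[M&(d>0)]
        print(' zrange',np.percentile(pts[:,2],[2,50,98]))
        vs,us=np.nonzero(M)
        z=0.015 if k=='pump' else 0.006
        X=np.array([ray(f,a,b,z)[:2] for a,b in zip(us,vs)])
        c=X.mean(0); U,S,V=np.linalg.svd(X-c,full_matrices=False); a=V[0]
        s=(X-c)@a; r=(X-c)@V[1]
        print(' ray c',c,'ax',a,np.degrees(np.arctan2(a[1],a[0])),'ext',s.min(),s.max(),r.min(),r.max())
        print(' ends',c+a*s.min(),c+a*s.max(), 'mid',c+a*(s.min()+s.max())/2)
        if k=='strip':
            hi=pts[pts[:,2]>0.028]; print(' hi',len(hi)); 
            if len(hi)>5:
                _,lab,cc=cv2.kmeans(hi.astype(np.float32),2,None,(3,50,1e-5),5,cv2.KMEANS_PP_CENTERS); print(cc)
f=np.load('pics/side1.npz')
cv2.imwrite('pics/crop.png',cv2.resize(f['p'][260:400,250:400,::-1],None,fx=4,fy=4,interpolation=2))
E
```

```text
scene pump [331 219  69  51 564]
 zrange [0.00725609 0.022348   0.02855562]
 ray c [ 0.53502768 -0.0274872 ] ax [ 0.85601448 -0.51695185] -31.12800853570265 ext -0.11197898423849943 0.10840337637863558 -0.011459829445412292 0.011300900296941998
 ends [0.43917204 0.03040054] [ 0.62782254 -0.08352652] mid [ 0.53349729 -0.02656299]
scene strip [426 257  30  45 525]
 zrange [0.00418097 0.00981415 0.04048854]
 ray c [0.5717039 0.1607078] ax [ 0.98352127 -0.18079245] -10.41592131490776 ext -0.0649623567379857 0.05556007461595034 -0.01767078262536845 0.015516903855044286
 ends [0.50781204 0.1724525 ] [0.62634842 0.15066296] mid [0.56708023 0.16155773]
 hi 86
[[0.6127649  0.15195483 0.03595854]
 [0.53864723 0.1669894  0.0368702 ]]
side pump [295 275  88  54 865]
 zrange [0.01143601 0.02209431 0.02915443]
 ray c [ 0.52848154 -0.0247894 ] ax [-0.85230876  0.52303898] 148.46367792495755 ext -0.116042424865946 0.10546245211947185 -0.01681816543688059 0.015032308046280692
 ends [ 0.62738552 -0.08548412] [0.43859497 0.03037157] mid [ 0.53299025 -0.02755627]
side strip [ 268  350   66   43 1191]
 zrange [0.00571114 0.00946277 0.0398067 ]
 ray c [0.57154627 0.156124  ] ax [-0.97697534  0.21335226] 167.6811243168086 ext -0.05614971845895026 0.05590894755597524 -0.03790210344326107 0.021873324794865614
 ends [0.62640316 0.14414433] [0.5169246 0.1680523] mid [0.57166388 0.15609831]
 hi 162
[[0.60852265 0.15123163 0.03558974]
 [0.5340512  0.16577864 0.03560811]]
```

Call:
{"op": "move_arm", "data": {"deltas": [[[0,0,-0.035],[0.25,0.46,0],-1],[[0,0,-0.07],[0.5,0.92,0],-1],[[0,0,-0.07],[0.5,0.92,0],-1]]}}

```text
time: 0.52
tool_pos: [0.2017, -0.5628, 0.2306]
tcp_rot: [-3.134, -0.184, -0.0]
wrist_force: [-0.6, -1.1, -0.1]
width: 1.003
```

Call:
{"op": "move_arm", "data": {"deltas": [[[0,0,-0.035],[0.25,0.46,0],-1],[[0,0,-0.07],[0.5,0.92,0],-1],[[0,0,-0.07],[0.5,0.92,0],-1]]}}

```text
time: 0.9
tool_pos: [0.2514, -0.4721, 0.2311]
tcp_rot: [-3.141, -0.013, -0.0]
wrist_force: [0.2, -1.0, 0.6]
width: 1.004
```

Call:
{"op": "move_arm", "data": {"deltas": [[[0,0,-0.035],[0.25,0.46,0],-1],[[0,0,-0.07],[0.5,0.92,0],-1],[[0,0,-0.07],[0.5,0.92,0],-1]]}}

```text
time: 1.27
tool_pos: [0.3013, -0.3812, 0.2314]
tcp_rot: [3.137, -0.159, 0.0]
wrist_force: [-0.1, -0.1, -0.3]
width: 0.996
```

Call:
{"op": "move_arm", "data": {"deltas": [[[0,0,-0.035],[0.25,0.46,0],-1],[[0,0,-0.07],[0.5,0.92,0],-1],[[0,0,-0.07],[0.5,0.92,0],-1]]}}

```text
time: 1.65
tool_pos: [0.3515, -0.2897, 0.2315]
tcp_rot: [3.123, -0.331, 0.001]
wrist_force: [-0.3, 0.1, -0.7]
width: 0.998
```

Call:
{"op": "move_arm", "data": {"deltas": [[[0,0,-0.035],[0.25,0.46,0],-1],[[0,0,-0.07],[0.5,0.92,0],-1],[[0,0,-0.07],[0.5,0.92,0],-1]]}}

```text
time: 2.02
tool_pos: [0.4017, -0.1981, 0.2315]
tcp_rot: [3.1, -0.502, 0.001]
wrist_force: [0.6, 0.1, 0.2]
width: 0.998
```

Call:
{"op": "move_arm", "data": {"deltas": [[[0,0,-0.035],[0.25,0.46,0],-1],[[0,0,-0.07],[0.5,0.92,0],-1],[[0,0,-0.07],[0.5,0.92,0],-1]]}}

```text
time: 2.4
tool_pos: [0.4519, -0.1064, 0.2315]
tcp_rot: [3.068, -0.672, 0.001]
wrist_force: [0.4, 0.1, -0.2]
width: 1.003
```

Call:
{"op": "move_arm", "data": {"deltas": [[[0,0,-0.036],[0.1,0.5,0],-1],[[0,0,-0.073],[0.2,1,0],-1],[[0,0,-0.073],[0.2,1,0],-1],[[0,0,-0.073],[0.2,1,0],-1]]}}

```text
time: 2.9
tool_pos: [0.4705, -0.0083, 0.2312]
tcp_rot: [3.022, -0.852, 0.0]
wrist_force: [-0.4, -1.2, -0.4]
width: 0.998
```

```bash
cat > pump.py <<'E'
from h import *
import sys
p,d,i=snap('wrist',sys.argv[1])
hsv=cv2.cvtColor(p,cv2.COLOR_RGB2HSV)
P=cloud(d,i)
m=((hsv[...,1]<120)&(d>0)&(np.hypot(P[...,0]-.533,P[...,1]+.027)<0.14)).astype(np.uint8)
nl,L,st,c=cv2.connectedComponentsWithStats(m)
l=1+st[1:,4].argmax(); print(st[l],c[l])
vs,us=np.nonzero(L==l)
X=np.array([ray(i,a,b,.015)[:2] for a,b in zip(us,vs)])
c=X.mean(0);V=np.linalg.svd(X-c,full_matrices=False)[2];a=V[0]*np.sign(V[0][0]);n=np.array([-a[1],a[0]])
s=(X-c)@a;r=(X-c)@n
w=[];ss=np.arange(s.min(),s.max(),.005)
for x in ss:
    k=(s>=x)&(s<x+.005); w.append((round(1e3*x),round(1e3*np.ptp(r[k]),1),round(5e2*(r[k].min()+r[k].max()),1)))
print(c,a,np.degrees(np.arctan2(a[1],a[0])),s.min(),s.max()); print(w)
print(status.read_state()['tool_pos'])
E
python3 pump.py w2.png
```

```text
[    0   300   640   180 57252] [326.18598477 422.80830364]
[0.21652151 0.1392972 ] [0.5085831  0.86101291] 59.4305030744182 -0.42683670995060163 0.44445117411999796
[(-427, np.float64(18.4), np.float64(92.9)), (-422, np.float64(38.0), np.float64(83.0)), (-417, np.float64(57.1), np.float64(73.3)), (-412, np.float64(75.7), np.float64(63.9)), (-407, np.float64(90.7), np.float64(56.3)), (-402, np.float64(95.6), np.float64(53.8)), (-397, np.float64(102.1), np.float64(50.5)), (-392, np.float64(106.9), np.float64(48.0)), (-387, np.float64(113.3), np.float64(44.7)), (-382, np.float64(118.1), np.float64(42.2)), (-377, np.float64(124.4), np.float64(39.0)), (-372, np.float64(129.0), np.float64(36.5)), (-367, np.float64(133.7), np.float64(34.1)), (-362, np.float64(138.3), np.float64(31.7)), (-357, np.float64(144.4), np.float64(28.6)), (-352, np.float64(150.5), np.float64(25.5)), (-347, np.float64(155.0), np.float64(23.1)), (-342, np.float64(159.5), np.float64(20.8)), (-337, np.float64(164.0), np.float64(18.5)), (-332, np.float64(167.0), np.float64(16.9)), (-327, np.float64(169.9), np.float64(15
[... 6162 characters left out ...]
t64(20.2)), (373, np.float64(130.0), np.float64(23.2)), (378, np.float64(125.4), np.float64(25.4)), (383, np.float64(119.1), np.float64(28.5)), (388, np.float64(114.4), np.float64(30.8)), (393, np.float64(109.6), np.float64(33.1)), (398, np.float64(104.8), np.float64(35.4)), (403, np.float64(100.0), np.float64(37.7)), (408, np.float64(93.5), np.float64(40.9)), (413, np.float64(88.6), np.float64(43.2)), (418, np.float64(83.6), np.float64(45.6)), (423, np.float64(72.0), np.float64(51.4)), (428, np.float64(55.0), np.float64(59.7)), (433, np.float64(37.7), np.float64(68.3)), (438, np.float64(20.0), np.float64(77.1)), (443, np.float64(3.7), np.float64(85.2))]
[ 0.47047827 -0.00837929  0.23117608]
```

View pics/w2.png

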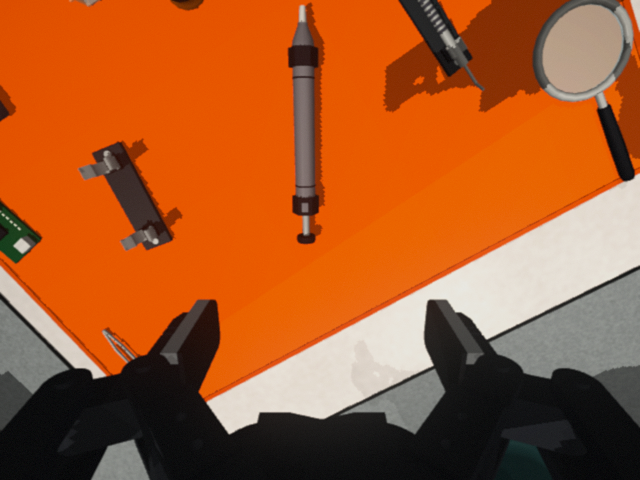

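The wrist view shows the pump upright, nose tip (303,5), knob (306,240), collars near y=56 and y=204. The strip runs from (108,150) to (155,240). I'll fit both with tighter masks.

```bash
cat > fit.py <<'E'
from h import *
def fit(f,seed,z,s_max=130,sh=40):
    p=f['p'];hsv=cv2.cvtColor(p,cv2.COLOR_RGB2HSV)
    m=(hsv[...,1]<s_max).astype(np.uint8)
    nl,L,st,_=cv2.connectedComponentsWithStats(m,connectivity=4)
    l=L[seed[1],seed[0]]; print(l,st[l])
    vs,us=np.nonzero(L==l)
    X=np.array([ray(f,a,b,z)[:2] for a,b in zip(us,vs)])
    return X
if __name__=='__main__':
    f=np.load('pics/w2.npz')
    X=fit(f,(304,130),.015)
    c=X.mean(0);a=np.linalg.svd(X-c,full_matrices=False)[2][0];a*=np.sign(a[0]);n=np.array([-a[1],a[0]])
    s=(X-c)@a;r=(X-c)@n
    print('pump ends',s.min(),s.max(),'mid',c+a*(s.max()-.109),'ang',np.degrees(np.arctan2(a[1],a[0])))
    for x in np.arange(s.min(),s.max(),.01):
        k=(s>=x)&(s<x+.01); print(round(x*1e3),round(np.ptp(r[k])*1e3,1),round(5e2*(r[k].min()+r[k].max()),1),end=' | ')
    print()
    p=f['p'];hsv=cv2.cvtColor(p,cv2.COLOR_RGB2HSV)
    m=((hsv[...,1]<130)&(p.max(2)<100)).astype(np.uint8); m=cv2.morphologyEx(m,cv2.MORPH_OPEN,np.ones((5,5),np.uint8))
    nl,L,st,_=cv2.connectedComponentsWithStats(m); l=L[195,130]; print('strip',st[l])
    vs,us=np.nonzero(L==l)
    Y=np.array([ray(f,a,b,.009)[:2] for a,b in zip(us,vs)],np.float32)
    rc=cv2.minAreaRect(Y*1000);print(rc); print(cv2.boxPoints(rc))
    P=cloud(f['d'],f)[100:260,70:190].reshape(-1,3); q=P[(P[:,2]>.032)&(P[:,2]<.05)]
    _,lab,cc=cv2.kmeans(q.astype(np.float32),2,None,(3,50,1e-5),5,cv2.KMEANS_PP_CENTERS); print(len(q),cc)
    b=f['d'][130,304],; print('barrel pt',cloud(f['d'],f)[130,304])
    cv2.imwrite('pics/w2c.png',cv2.resize(p[120:270,60:200,::-1],None,fx=4,fy=4,interpolation=2))
E
python3 fit.py
```

```text
5 [ 292    5   23  194 3354]
pump ends -0.08369888198899439 0.08878179906979719 mid [ 0.53463447 -0.02855933] ang -31.228359989611825
-84 18.5 0.1 | -74 18.4 -0.1 | -64 18.3 -0.2 | -54 19.0 0.0 | -44 18.9 -0.1 | -34 17.8 0.2 | -24 17.6 0.0 | -14 18.4 0.3 | -4 18.3 0.1 | 6 18.1 -0.1 | 16 18.7 0.1 | 26 18.7 0.0 | 36 19.3 0.3 | 46 12.9 0.5 | 56 18.1 -0.5 | 66 12.6 0.2 | 76 6.2 -0.4 | 86 4.4 0.2 | 
strip [ 106  165   53   66 1709]
((572.952392578125, 158.42051696777344), (30.314573287963867, 66.54991149902344), 79.16468048095703)
[[537.4213  149.78871]
 [602.7847  137.27821]
 [608.48346 167.05232]
 [543.12006 179.56282]]
469 [[0.6111646  0.15660734 0.03710141]
 [0.53675085 0.17101975 0.03709158]]
barrel pt [ 0.53769277 -0.03100536  0.02498146]
```

View pics/w2c.png

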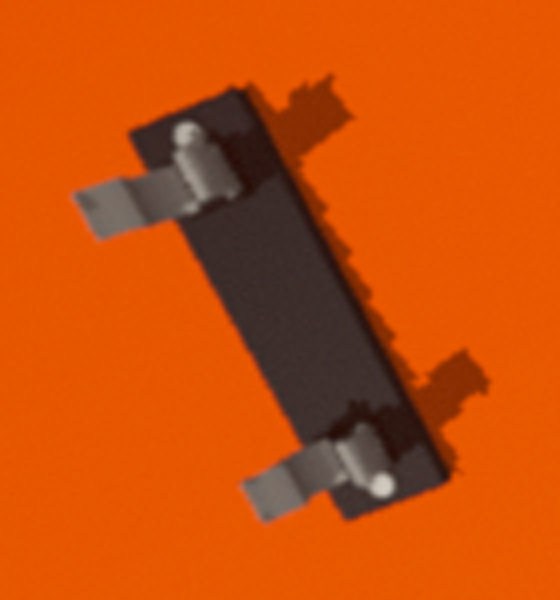

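Call:
{"op": "move_arm", "data": {"deltas": [[[0,0,0],[0.3,-0.1,-0.5],-1],[[0,0,0],[0.635,-0.2,-1],-1],[[0,0,0],[0.635,-0.2,-1],-1]]}}

```text
time: 3.32
tool_pos: [0.5311, -0.0286, 0.125]
tcp_rot: [3.02, -0.856, -0.017]
wrist_force: [-0.8, 0.3, -0.2]
width: 1.0
```

Call:
{"op": "move_arm", "data": {"deltas": [[[0,0,0],[0,0,-0.5],-1],[[0,0,0],[0,0,-0.9],-1],[[0,0,0],[0,0,-0.9],-1],[[0,0,0],[0,0,-0.9],-1]]}}

```text
time: 3.82
tool_pos: [0.5354, -0.027, 0.0437]
tcp_rot: [-3.023, 0.854, -0.005]
wrist_force: [0.8, 0.1, 0.1]
width: 0.999
```

```bash
python3 - <<'E'
from h import *
snap('wrist','w3.png'); f=np.load('pics/w3.npz')
from fit import fit
print(status.read_state()['tool_pos'],status.read_state()['tcp_rot'])
# project pump mid estimate and axis points
K,R,t=f['K'],f['R'],f['t']
for s in (-.06,0,.06):
    a=np.radians(-31.2);X=np.array([.534+s*np.cos(a),-.028+s*np.sin(a),.015]);c=K@(R@X+t);print(s,c[:2]/c[2])
E
```

```text
[ 0.53609055 -0.02682618  0.04423867] [-3.02272873  0.85321287 -0.00741845]
-0.06 [323.97430825 372.7976132 ]
0 [323.67524971 278.07689896]
0.06 [323.31164598 162.91280802]
```

View pics/w3.png

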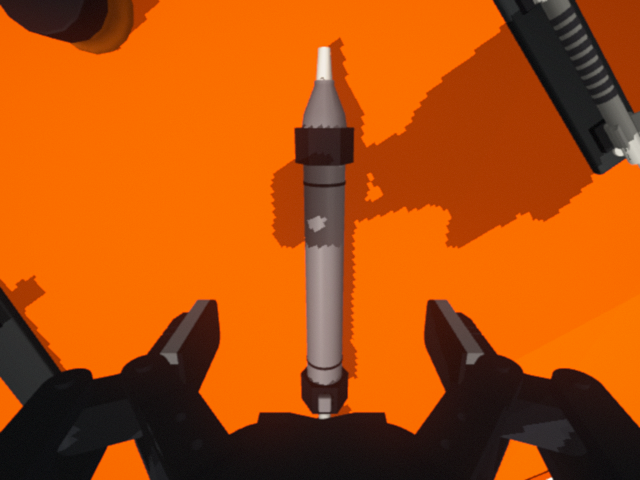

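Pump barrel is centred between the pads, with its collar edges at rows 163 and 372, matching the estimate. Descending.

Call:
{"op": "move_arm", "data": {"deltas": [[[0,0,0],[0,0,-0.2],-1],[[0,0,0],[0,0,-0.34],-1],[[0,0,0],[0,0,-0.34],-1],[[0,0,0],[0,0,-0.34],-1]]}}

```text
time: 4.38
tool_pos: [0.5346, -0.026, 0.0081]
tcp_rot: [-3.024, 0.852, -0.002]
wrist_force: [0.7, -0.9, 0.5]
width: 0.999
```

Call:
{"op": "move_arm", "data": {"deltas": [[[0,0,0],[-0.01,-0.02,0],-0.4],[[0,0,0],[-0.01,-0.02,0],0.2],[[0,0,0],[-0.01,-0.02,0],1],[[0,0,0],[-0.01,-0.02,0],1],[[0,0,0],[-0.01,-0.02,0],1],[[0,0,0],[-0.01,-0.02,0],1],[[0,0,0],[-0.01,-0.02,0],1],[[0,0,0],[-0.01,-0.02,0],1]], "grip_force": 30}}

```text
time: 5.38
tool_pos: [0.5331, -0.028, 0.0075]
tcp_rot: [-3.024, 0.852, -0.0]
wrist_force: [-0.8, -1.0, 3.3]
width: 0.218
```

Call:
{"op": "move_arm", "data": {"deltas": [[[0,0,0],[0,0,0.3],1],[[0,0,0],[0,0,0.6],1],[[0,0,0],[0,0,1],1],[[0,0,0],[0,0,1],1]]}}

```text
time: 5.88
tool_pos: [0.5359, -0.0283, 0.1105]
tcp_rot: [-3.022, 0.852, -0.011]
wrist_force: [0.6, -0.9, -0.7]
width: 0.218
```

Call:
{"op": "move_arm", "data": {"deltas": [[[0,0,0.1],[0,0.3,0.1],1],[[0,0,0.2],[0,0.6,0.3],1],[[0,0,0.229],[0,0.9,0.3],1],[[0,0,0.229],[0,0.9,0.3],1],[[0,0,0.229],[0,0.9,0.3],1]]}}

```text
time: 6.5
tool_pos: [0.5319, 0.0616, 0.1357]
tcp_rot: [3.127, -0.298, -0.004]
wrist_force: [0.0, -1.0, -1.5]
width: 0.219
```

```bash
python3 - <<'E'
from h import *
snap('wrist','w4.png')
s=status.read_state();print(s['time'],s['tool_pos'],s['tcp_rot'],s['width'],s['wrist_force'])
E
```

```text
6.55 [0.53210826 0.06134062 0.13594843] [ 3.12658443 -0.29858987 -0.00329946] 0.2192749231388223 [-0.60718885  0.35228429 -0.92968707]
```

View pics/w4.png

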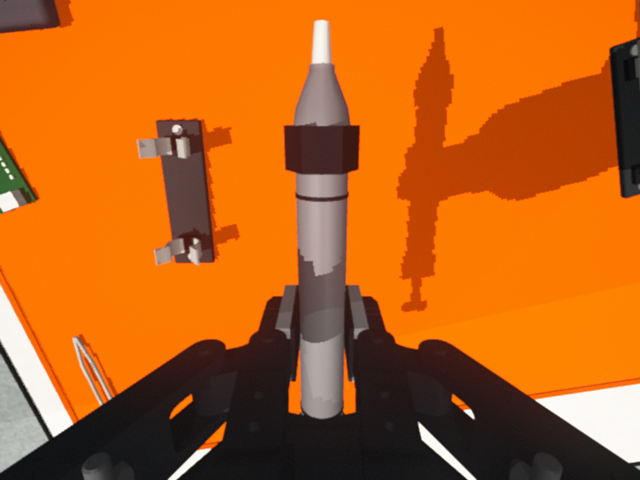

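The pump is held square and the strip is clear at (158–213, 120–262). Refining both from this image.

```bash
python3 - <<'E'
from h import *
f=np.load('pics/w4.npz');p=f['p'];hsv=cv2.cvtColor(p,cv2.COLOR_RGB2HSV)
m=((hsv[...,1]<130)).astype(np.uint8)
L=cv2.connectedComponents(m)[1]; M=(L==L[200,185]).astype(np.uint8)
u0=[]
# right edge rows 125..258 & bottom edge/top edge, strip top z=.009
vs=np.arange(128,255)
R=np.array([ray(f,np.nonzero(M[v,140:230])[0].max()+140.5,v,.009)[:2] for v in vs])
Lf=np.array([ray(f,np.nonzero(M[v,140:230])[0].min()+139.5,v,.009)[:2] for v in np.arange(168,232)])
def line(X):
    vx,vy,x,y=cv2.fitLine(X.astype(np.float32),cv2.DIST_HUBER,0,1e-3,1e-4).ravel(); 
    if vx<0:vx,vy=-vx,-vy
    return np.array([x,y]),np.array([vx,vy])
for X in (R,Lf):
    c,a=line(X);print('edge',c,np.degrees(np.arctan2(a[1],a[0])))
cR,aR=line(R);cL,aL=line(Lf);a=(aR+aL)/2;a/=np.linalg.norm(a);n=np.array([-a[1],a[0]])
lat=(np.dot(cR,n)+np.dot(cL,n))/2;print('width',np.dot(cL-cR,n))
top=[];
cols=[ (u,np.nonzero(M[:,u])[0]) for u in range(185,198)]
T=np.array([ray(f,u,r.min()-.5,.009)[:2]@a for u,r in cols])
cols=[ (u,np.nonzero(M[:,u])[0]) for u in range(200,210)]
B=np.array([ray(f,u,r.max()+.5,.009)[:2]@a for u,r in cols])
print('ends',np.median(T),np.median(B),np.median(T)-np.median(B))
mid=a*(np.median(T)+np.median(B))/2+n*lat
print('strip mid',mid,np.degrees(np.arctan2(a[1],a[0])))
P=cloud(f['d'],f)[110:270,130:225].reshape(-1,3); q=P[(P[:,2]>.03)&(P[:,2]<.05)]
cc=cv2.kmeans(q.astype(np.float32),2,None,(3,50,1e-5),5,cv2.KMEANS_PP_CENTERS)[2];print(len(q),cc,cc.mean(0), P[:,2].max())
# lateral extremes of flares rims at z .04
for z in (.04,):
    q=P[(P[:,2]>.036)]; s=(q[:,:2]-mid)@np.c_[a,n]; print('rims lat',s[:,1].min(),s[:,1].max(),'ax',s[:,0].min(),s[:,0].max())
# pump
Q=[]
for v in range(205,280):
    r=np.nonzero(m[v,280:370])[0]; Q.append(ray(f,280+(r.min()+r.max())/2,v,.1435)[:2])
c,b=line(np.array(Q));print('pump line',c,np.degrees(np.arctan2(b[1],b[0])))
s=status.read_state();t=s['tool_pos'][:2];w=s['tcp_rot'];print('tool yaw',np.degrees(2*np.arctan2(w[1],w[0])),'tcp off axis',(t-c)@[-b[1],b[0]])
for row,nm in ((124,'front collar fwd'),(173,'collar rear')): print(nm,(ray(f,322,row,.1435+.01)[:2]-t)@b)
E
```

```text
edge [0.5658653  0.14483969] -11.223127
edge [0.5728468 0.1742636] -10.63784
width 0.030213913
ends 0.5877773987103732 0.4780642067438997 0.10971319196647344
strip mid [0.57342867 0.1587651 ] -10.930484
958 [[0.53695005 0.1691921  0.03681529]
 [0.61128753 0.15550268 0.03707903]] [0.5741188  0.16234739 0.03694716] 0.27822531925779326
rims lat -0.10359787513119177 0.016532932821511075 ax -0.044326773545750736 0.05719038980461101
pump line [0.5541439  0.05671395] -10.810254
tool yaw -10.91044392604389 tcp off axis 0.0004116243749452313
front collar fwd 0.07718382090851607
collar rear 0.06082339167304326
```

Call:
{"op": "move_arm", "data": {"deltas": [[[0,0,0],[0.2,0.45,0],1],[[0,0,0],[0.415,0.97,0],1],[[0,0,0],[0.415,0.97,-0.5],1],[[0,0,0],[0.415,0.97,-0.7],1],[[0,0,0],[0.415,0.97,-0.7],1],[[0,0,0],[0.415,0.97,-0.7],1]]}}

```text
time: 7.3
tool_pos: [0.5753, 0.1583, 0.0684]
tcp_rot: [-3.127, 0.3, -0.002]
wrist_force: [-0.2, 0.4, -0.3]
width: 0.217
```

```bash
python3 - <<'E'
from h import *
s=status.read_state();print(s['time'],s['tool_pos'],np.degrees(2*np.arctan2(s['tcp_rot'][1],s['tcp_rot'][0])),s['tcp_rot'],s['wrist_force'],s['torque'])
p,d,i=snap('side','s5.png')
cv2.imwrite('pics/s5c.png',cv2.resize(p[280:420,220:400,::-1],None,fx=4,fy=4,interpolation=2))
E
```

```text
7.3 [0.57526452 0.15826302 0.06835121] 349.042861377761 [-3.12687173e+00  2.99903139e-01 -2.13405950e-03] [-0.22585779  0.38471941 -0.26672959] [ 0.00935236 -0.0435835  -0.01060939]
```

View pics/s5c.png

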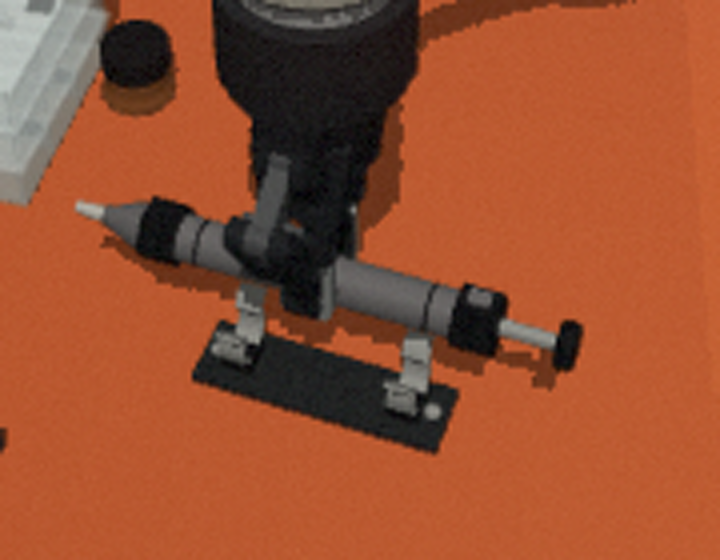

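The pump hangs aligned over both clips with the pads in the gap. Lowering.

Call:
{"op": "move_arm", "data": {"deltas": [[[0,0,0],[-0.01,0.005,-0.15],1],[[0,0,0],[-0.01,0.005,-0.27],1],[[0,0,0],[-0.01,0.005,-0.32],1],[[0,0,0],[-0.01,0.005,-0.32],1],[[0,0,0],[-0.01,0.005,-0.32],1]]}}

```text
time: 7.98
tool_pos: [0.5737, 0.1596, 0.0354]
tcp_rot: [-3.127, 0.298, -0.0]
wrist_force: [0.7, -0.0, -2.0]
width: 0.223
```

Call:
{"op": "move_arm", "data": {"deltas": [[[0,0,0],[0,0,-0.02],1],[[0,0,0],[0,0,-0.02],1]]}}

```text
time: 8.22
tool_pos: [0.5735, 0.1595, 0.0333]
tcp_rot: [-3.127, 0.298, -0.0]
wrist_force: [0.4, 0.3, -1.1]
width: 0.218
```

Call:
{"op": "move_arm", "data": {"deltas": [[[0,0,0],[0,-0.005,-0.01],1],[[0,0,0],[0,-0.005,-0.015],1],[[0,0,0],[0,-0.005,-0.015],1]]}}

```text
time: 8.6
tool_pos: [0.5741, 0.1595, 0.0324]
tcp_rot: [-3.126, 0.298, -0.002]
wrist_force: [0.4, 3.0, 2.7]
width: 0.22
```

Call:
{"op": "move_arm", "data": {"deltas": [[[0,0,0],[0,0,0],0.4],[[0,0,0],[0,0,0],0.2],[[0,0,0],[0,0,0],0],[[0,0,0],[0,0,0],-0.2],[[0,0,0],[0,0,0],-0.3],[[0,0,0],[0,0,0],-0.3]]}}

```text
time: 9.35
tool_pos: [0.5735, 0.159, 0.0317]
tcp_rot: [3.127, -0.298, -0.0]
wrist_force: [0.6, -0.3, -0.2]
width: 0.651
```

Call:
{"op": "move_arm", "data": {"deltas": [[[0,0,0],[0,0,0.2],-0.3],[[0,0,0],[0,0,0.5],-0.3],[[0,0,0],[0,0,0.5],0.3],[[0,0,0],[0,0,0.5],1],[[0,0,0],[0,0,0.5],1],[[0,0,0],[0,0,0.5],1],[[0,0,0],[0,0,0.5],1],[[0,0,0],[0,0,0.5],1]]}}

```text
time: 10.35
tool_pos: [0.5733, 0.159, 0.0815]
tcp_rot: [3.127, -0.298, -0.001]
wrist_force: [0.1, 0.0, 0.3]
width: -0.002
```

```bash
python3 - <<'E'
from h import *
s=status.read_state();print(s['time'],s['tool_pos'],s['width'],s['wrist_force'])
p,d,i=snap('side','s6.png'); p2,d2,i2=snap('wrist','w6.png')
a=cv2.resize(p[300:420,220:380],(640,480)); b=cv2.resize(p2,(400,300))
o=np.zeros((480,800,3),np.uint8);o[:, :400]=a[:, 100:500];o[:300,400:]=b
cv2.imwrite('pics/s6c.png',o[:,:,::-1])
P=cloud(d2,i2); 
ax=np.array([.982,-.1895]);n=np.array([.1895,.982]);c=np.array([.5735,.1587])
rel=P[...,:2]-c; S=rel@ax;T=rel@n
for s0 in (-.055,-.025,.025,.035,.055):
    k=(abs(S-s0)<.004)&(abs(T)<.011)&(P[...,2]>.02)&(P[...,2]<.07)
    if k.sum()>3: print(s0,k.sum(),'top z',np.percentile(P[k][:,2],95),'T of top',np.median(T[k&(P[...,2]>np.percentile(P[k][:,2],80))]))
E
```

```text
10.35 [0.57331021 0.15895489 0.08146214] -0.0016103331037352034 [0.12263261 0.01762773 0.27688904]
0.025 550 top z 0.05047607752924609 T of top 0.0008789592723057512
0.035 608 top z 0.05043274923889095 T of top 0.0008787269816707119
0.055 642 top z 0.05044525535589269 T of top 0.0008747325552592441
```

View pics/s6c.png

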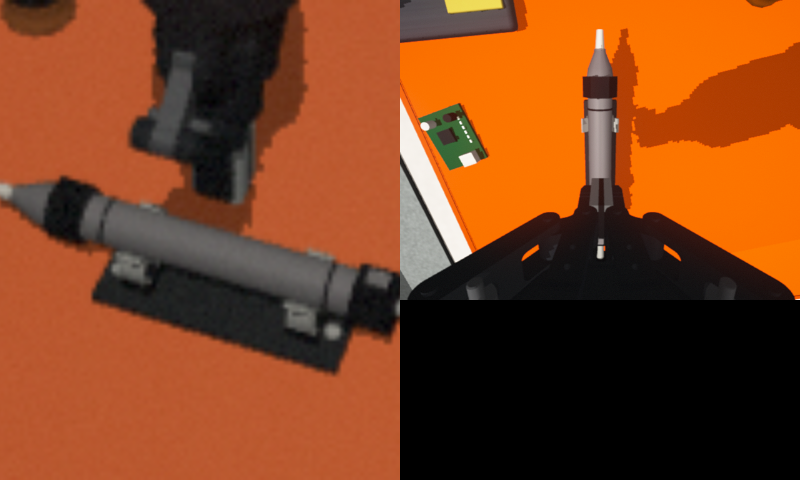

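Pump rests in both mouths, barrel top at z≈50 mm as expected, and the gripper is shut and clear. Now pressing at the middle.

Call:
{"op": "move_arm", "data": {"deltas": [[[0,0,0],[0,0.005,-0.15],1],[[0,0,0],[0,0.005,-0.27],1],[[0,0,0],[0,0.005,-0.29],1],[[0,0,0],[0,0.005,-0.29],1]]}}

```text
time: 10.95
tool_pos: [0.5731, 0.1594, 0.0521]
tcp_rot: [3.127, -0.298, -0.002]
wrist_force: [0.2, -0.2, 0.2]
width: -0.0
```

Call:
{"op": "move_arm", "data": {"deltas": [[[0,0,0],[0,0,-0.01],1],[[0,0,0],[0,0,-0.02],1],[[0,0,0],[0,0,-0.03],1],[[0,0,0],[0,0,-0.04],1],[[0,0,0],[0,0,-0.04],1]]}}

```text
time: 11.58
tool_pos: [0.5739, 0.1596, 0.0495]
tcp_rot: [-3.127, 0.298, -0.001]
wrist_force: [-1.0, -0.3, 5.2]
width: 0.0
```

Call:
{"op": "move_arm", "data": {"deltas": [[[0,0,0],[0,0,-0.01],1],[[0,0,0],[0,0,-0.02],1],[[0,0,0],[0,0,-0.02],1]]}}

```text
time: 11.95
tool_pos: [0.5745, 0.1597, 0.0484]
tcp_rot: [-3.127, 0.298, -0.003]
wrist_force: [-2.7, 0.5, 9.1]
width: -0.003
```

Call:
{"op": "move_arm", "data": {"deltas": [[[0,0,0],[0,0,-0.01],1],[[0,0,0],[0,0,-0.02],1],[[0,0,0],[0,0,-0.02],1]]}}

```text
time: 12.32
tool_pos: [0.5751, 0.1598, 0.0472]
tcp_rot: [-3.126, 0.298, -0.005]
wrist_force: [-2.4, -0.4, 12.0]
width: 0.003
```

Call:
{"op": "move_arm", "data": {"deltas": [[[0,0,0],[-0.01,0,-0.01],1],[[0,0,0],[-0.01,0,-0.02],1],[[0,0,0],[-0.01,0,-0.02],1]]}}

```text
time: 12.7
tool_pos: [0.5753, 0.1599, 0.0462]
tcp_rot: [-3.126, 0.298, -0.009]
wrist_force: [-2.0, -0.9, 15.0]
width: -0.003
```

Call:
{"op": "move_arm", "data": {"deltas": [[[0,0,0],[0,0,-0.01],1],[[0,0,0],[0,0,-0.02],1],[[0,0,0],[0,0,-0.02],1]]}}

```text
time: 13.08
tool_pos: [0.5758, 0.16, 0.0444]
tcp_rot: [-3.126, 0.297, -0.01]
wrist_force: [-1.7, -1.8, 14.5]
width: 0.002
```

Call:
{"op": "move_arm", "data": {"deltas": [[[0,0,0],[0,0,-0.01],1],[[0,0,0],[0,0,-0.02],1],[[0,0,0],[0,0,-0.02],1]]}}

```text
time: 13.45
tool_pos: [0.5758, 0.1598, 0.041]
tcp_rot: [-3.126, 0.297, -0.011]
wrist_force: [3.5, -0.5, 7.6]
width: -0.0
```

Call:
{"op": "move_arm", "data": {"deltas": [[[0,0,0],[0,0,-0.01],1],[[0,0,0],[0,0,-0.02],1],[[0,0,0],[0,0,-0.02],1]]}}

```text
time: 13.82
tool_pos: [0.5756, 0.1601, 0.0398]
tcp_rot: [-3.126, 0.298, -0.009]
wrist_force: [0.4, -1.5, 12.4]
width: 0.0
```

Call:
{"op": "move_arm", "data": {"deltas": [[[0,0,0],[0,0,-0.01],1],[[0,0,0],[0,0,-0.02],1],[[0,0,0],[0,0,-0.02],1]]}}

```text
time: 14.2
tool_pos: [0.5725, 0.1596, 0.0348]
tcp_rot: [-3.127, 0.298, -0.0]
wrist_force: [2.0, -0.9, 4.9]
width: -0.0
```

Two separate force drops. One gentle nudge to confirm it is on the rests.

Call:
{"op": "move_arm", "data": {"deltas": [[[0,0,0],[0,0,-0.01],1],[[0,0,0],[0,0,-0.01],1]]}}

```text
time: 14.45
tool_pos: [0.5727, 0.1596, 0.0347]
tcp_rot: [-3.127, 0.298, -0.0]
wrist_force: [-3.0, 0.6, 9.7]
width: 0.0
```

Stiff now at z=34.7 mm, so it is home. Easing off, then backing away to check.

Call:
{"op": "move_arm", "data": {"deltas": [[[0,0,0],[0,0,0.03],1],[[0,0,0],[0,0,0.3],1],[[0,0,0],[0,0,0.7],1],[[0,0,0],[0,0,1],1],[[0,0,0],[0,0,1],1]]}}

```text
time: 15.08
tool_pos: [0.5743, 0.1599, 0.1362]
tcp_rot: [-3.126, 0.298, -0.007]
wrist_force: [-0.4, -1.4, 0.9]
width: -0.002
```

Call:
{"op": "move_arm", "data": {"deltas": [[[0,0,0],[-0.3,-0.4,0.1],1],[[0,0,0],[-0.6,-0.8,0.3],1],[[0,0,0],[-0.6,-0.8,0.3],1],[[0,0,0],[-0.6,-0.8,0.3],1]]}}

```text
time: 15.58
tool_pos: [0.5118, 0.0794, 0.1624]
tcp_rot: [-3.127, 0.299, 0.003]
wrist_force: [0.5, 0.3, -0.2]
width: 0.004
```

```bash
python3 - <<'E'
from h import *
s=status.read_state();print(s['time'],s['tool_pos'],s['wrist_force'])
p,d,i=snap('side','s7.png'); p2,d2,i2=snap('wrist','w7.png')
ax=np.array([.982,-.1895]);n=np.array([.1895,.982]);c=np.array([.5735,.1587])
for nm,D,I in (('w',d2,i2),('s',d,i)):
    P=cloud(D,I);rel=P[...,:2]-c; S=rel@ax;T=rel@n
    for s0 in (-.055,-.02,0,.02,.055):
        k=(abs(S-s0)<.005)&(abs(T)<.012)&(P[...,2]>.02)&(P[...,2]<.07)
        if k.sum()>3: print(nm,s0,k.sum(),'top z',np.percentile(P[k][:,2],95))
o=np.zeros((480,800,3),np.uint8);o[:, :400]=cv2.resize(p[300:420,240:340],(400,480));o[:300,400:]=cv2.resize(p2,(400,300))
cv2.imwrite('pics/s7c.png',o[:,:,::-1])
E
```

```text
15.575 [0.51182531 0.07941939 0.16239152] [ 0.51300399  0.33117924 -0.1907156 ]
w -0.055 348 top z 0.036917752154067826
w -0.02 334 top z 0.035571285955536505
w 0 354 top z 0.035544094195441495
w 0.02 383 top z 0.03546066476944985
w 0.055 439 top z 0.03567006495762426
s -0.055 67 top z 0.03561502217406007
s -0.02 68 top z 0.03599804544072696
s 0 65 top z 0.03543477592066955
s 0.02 67 top z 0.035559578514929434
s 0.055 60 top z 0.03564186399926267
```

View pics/s7c.png

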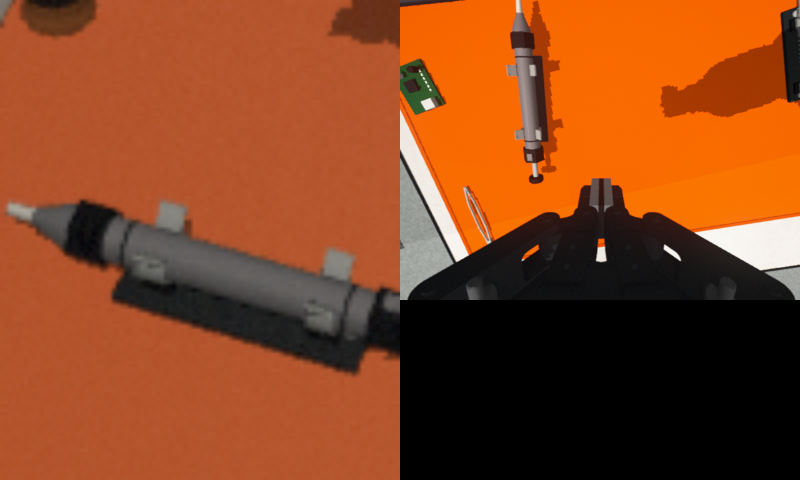

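The barrel lies level with its top at about 35.5 mm (a seated barrel should read 35), and both clips wrap it. Handing in.

```bash
python3 -c "
from h import *
print(order.finish_job())"
```

```text
the job is handed in; nothing more can be done
None
```

The desoldering pump is snapped home in both large clips, and the job was handed in at about 15.7 s of the 72 s limit.

- **Placing:** I gripped the pump at its middle and laid it across both clip mouths. After I let go, the barrel top read 50.5 mm against an expected 50 mm.
- **Pressing:** I pressed with the shut fingertips in the gap between the clips. The force reached about 15 N and then dropped twice, once for each clip. A last 1 mm command moved the fingers only 0.1 mm and added about 5 N, so the barrel was on the rests at just under 10 N. I backed off straight away.
- **Final checks:** The wrist and side cameras put the barrel top at 35.4–36 mm along the barrel, against 35 mm when seated. One wrist reading, near the rear end, was 36.9 mm, but the side camera read 35.6 mm there. The last pictures show both clips round the barrel, and the robot was clear of it.
- **Other things on the mat:** I touched none of them, but I did not measure their positions afterwards.

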